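# Close the sunken needle valve and shut its guard

## Task

On the grey service box, close the small needle valve sunk in the round well: turn its black knob clockwise (seen from above) until you feel it come up firmly on its seat, but do not overtighten it or lean hard on the box. Leave it closed, then slide the metal guard plate by its handle all the way over the well and let go. Leave the beaker, the bottle and the tube rack standing where they are.

Things in the scene. Friction and masses are not known exactly. Their poses are not given: they have to be found in the camera images.
- housing: grey service box fixed to the bench, 120 mm (x) by 260 mm (y) by 60 mm tall; origin at the centre of its underside, z up. A round well 80 mm wide, 34 mm deep is sunk in its top, 70 mm from the middle towards its -y end. Guide rails 8 mm wide, 6 mm high run along y on its top at x = -53 and +53 mm. It may not be pushed with more than 25 N
- well (a point): centre of the well's mouth, on the box's top face (60 mm above the bench), axes as the box's; the well's floor is 34 mm below
- knob_grip (a point): on the axis of the valve's round black knob, 17 mm above the well's floor, the height to grip; the frame turns with it, z up, a white line on top points along -x. The knob is a fluted cylinder 26 mm in diameter, to be gripped in any direction, its top 27 mm above the floor (7 mm below the rim), with 27 mm of room all round it to the well's wall
- knob (a joint): turn of the knob, rad, growing clockwise from above (closing), anything at the start; it turns with 0.1 N m of friction (more if fast) and stays where left. The seat is met 0.6 to 2.0 rad from the start, unmarked and different each time: from there a spring adds 2 N m per rad. Tighten 0.10 to 0.32 rad past first contact (0.3 to 0.7 N m, aim at 0.45). Let go, it springs back a little and stays shut
- seat_mark (a point): centre of the valve's sprung seat, hidden 12 mm below the well's floor (14 mm above the box's underside) while unloaded; the closing valve presses it straight down 5 mm per rad of knob turned past contact: 0.5 to 1.6 mm down is firm, more is overtightened; let go, it stays some 0.2 mm down. Too little to be measured: go by the torque
- guard (a joint): travel of the guard plate, m: 0 fully open, 0.12 fully closed over the well (end stop); it slides along the box's -y, drags with 2 N and stays where left
- guard_grip (a point): centre of the guard's handle, half-way up, 81.5 mm above the bench, axes as the box's; the handle is a black upright bar 50 mm along the box's x, 12 mm thick along y and 28 mm tall, on an aluminium plate 96 by 94 by 5 mm whose top is 65.5 mm above the bench. The plate's centre is 15 mm from the handle towards -y.
- beaker: glass beaker, 66 mm wide, 85 mm tall, beyond the box's -y end; origin at the centre of its underside; bystander
- bottle: amber bottle, 56 mm wide, 130 mm tall, beyond the box's +y end; origin at the centre of its underside; bystander
- rack: white test-tube rack with glass tubes, 70 mm by 130 mm, 120 mm tall; origin at the centre of its underside; bystander

How it is judged:
On the way, in this order (a step that is already met when the one before it is completed fails the run):
1. the valve is closed firmly on its seat (seat pressed down at least 0.5 mm) (z of seat_mark in the frame of housing below 0.0135 m), for 0.1 s.
2. the guard plate is slid fully over the well (value of joint guard above 0.115 m), for 0.2 s.
At the end, for the whole second after the job is handed in: The valve is still closed (its seat is left pressed down by 0.1 to 1.6 mm, as it is when the tightened knob is let go and not turned back), the guard is within 5 mm of its closed end stop, everything is released and the bystanders are at rest (z of seat_mark in the frame of housing below 0.0139 m and not (z of seat_mark in the frame of housing below 0.0124 m) and value of joint guard above 0.115 m and linear speed of each of beaker, bottle, rack below 0.02 m/s); the robot touches nothing.
It fails at once if the valve is overtightened (seat pressed down more than 1.6 mm) (z of seat_mark in the frame of housing below 0.0124 m).
It fails at once if the robot pushes the box's housing with more than 25 N (contact force between any of the fingers, the arm and housing above 25 N).
It fails at once if the beaker is shifted more than 20 mm or tipped (distance of beaker from where it was at the start of the episode above 0.02 m or angle between beaker's own z axis and vertical above 0.2 rad).
It fails at once if the bottle is shifted more than 20 mm or tipped (distance of bottle from where it was at the start of the episode above 0.02 m or angle between bottle's own z axis and vertical above 0.2 rad).
It fails at once if the rack is shifted more than 20 mm or tipped (distance of rack from where it was at the start of the episode above 0.02 m or angle between rack's own z axis and vertical above 0.2 rad).
It also fails if it takes over 69 s, if anything falls off the work surface, if the arm or the gripper's body presses on something with over 40 N, if the wrist force passes 120 N, or if a joint passes its speed limit or range.

## Robot

A 7-joint arm with a two-finger parallel gripper is mounted at the origin on the work surface. World frame = base frame: x ahead of the robot, y to its left, z up, the work surface at z = 0. Lengths are in m, angles in rad, forces in N, time in s.
With the tool pointing down it reaches from about 0.4 to 0.85 m from the base axis. Payload 10.4 kg.
Tool frame: the origin (TCP) lies between the finger pads; the fingertips stand tip_extent ahead of it and the grasp point (between the pads) lies 2 mm behind it (tip_extent is the distance from the TCP to the fingertips, in m); z points along the fingers, y is the direction in which the jaws open and shut (so a half turn about z gives the same grasp; the last joint's range is limited). The gripper opens to 87 mm and grips with 3 to 60 N. Pads are 19 mm wide; open, the fingers measure 117 mm over their backs; the gripper's body (75 mm by 190 mm) begins 51 mm behind the grasp point.
Start: joints at [1.138, 0.332, -0.065, 1.46, 0.022, 1.35, -0.088], TCP at [0.249, -0.573, 0.24] pointing down, gripper open.
Joint ranges: [-2.6, 2.6], [-0.5, 2.12], [-1.47, 1.34], [0.16, 2.42], [-1.27, 4.41], [0.06, 2.06], [-2.6, 2.6]. Speed limits (rad/s): [2.22, 2.22, 2.79, 2.79, 3.14, 3.14, 3.14].

## Interface

Orientations are given as a unit quaternion [x, y, z, w].
In Python, from bench import read_state, camera, camera_params, close_job, tip_extent gives the robot as it stands. The module is installed in compiled form; this text tells all that it offers.
- The arm moves only by the tool send_rows, never from a script. Its argument "steps" is a list of rows, each a list of 7 numbers: the turn, a rotation vector about the tool's x, y, z in degrees, then the shift along the tool's x, y, z in m, then the gripper's target within -1 to 1 (shut at 1, half-way at 0, fully open at -1). In form: [[ax, ay, az, x, y, z, jaw], ...]. A call has exactly 10 rows; each row shifts and turns the pose as measured when the row begins, along the tool's axes as they then stand; what a row does not reach is not made up. A row lasts 1/10 s, in which the tool goes at most 50 mm and 8.59 degrees, less where a joint would pass 70% of its speed; a pose out of reach is approached as far as the arm can. A call with a gripper value outside its range is refused whole. The fingers move at their own pace and stop on an object; "force" is the grip in N (left out, the last holds). Time passes only in rows, so rows that do not move let the fingers close, or fill a call up. It gives the time, the measured TCP pose, the force and the opening at its end, in the units of the state.
- read_state(): the state, without advancing time (a new reading comes with each control period).
- camera(name): name is "side" or "top" or "wrist"; returns (picture, depth): 384x512x3 uint8, blue, green, red; 384x512 float32, m along the optical axis (not along the pixel's ray), 0 where there is no reading.
- camera_params(name): a dict with "camera_matrix" (3x3 intrinsics, pixels), "dist" ([k1, k2, p1, p2, k3] as OpenCV has them; the pictures are not rectified), "world_from_camera" (4x4, takes a point from camera to world coordinates). Camera axes: x right, y down, z forward; pixel columns grow to the right and rows downward; lengths in m; the calibration is good to about 2 mm. A picture is of the moment at which its call begins: read the wrist's pose just before it. camera_params takes no time and is no camera call; for the wrist camera it gives the pose at the moment of the call.
- close_job(): hands the job in, once; it reports no verdict.
The state is a dict: "time": time; "joint_positions": joint angles; "joint_vel": joint speeds; "joint_torque": joint torques, N m; "ee_pos": TCP position; "eef_rot": TCP orientation; "ft_force": force on the tool from outside, world axes, zero at the start; "torque": the same for the moment, N m; "width": finger opening in m.
Only numpy, scipy, OpenCV 4.12 (cv2) and the standard library are available. Lean on these libraries where they do the work, as an engineer would, in place of code of your own. Each camera call takes 0.05 s, during which the arm holds its last target.

## Working session

There is one attempt and no reset: what is moved stays moved. The work goes in short steps, Python scripts to look and compute and a tool call to move; the robot and the scene stay as the last step left them, time stands still between calls to the robot, and variables do not carry over. Pictures are saved under pics/ and viewed, and the job is handed in when it is done.

Besides the shell and the picture viewer there is one more tool, called after "Request:" as name(argument=value, ...) on one line, values as JSON. send_rows: Moves the arm, as the interface text tells. Its arguments: {"type":"object","properties":{"steps":{"type":"array"},"force":{"type":"number"}},"required":["steps"]}

```bash
mkdir -p pics; python3 - <<'E'
from bench import *
import cv2,numpy as np
print(read_state(), tip_extent if not callable(tip_extent) else tip_extent())
for n in ["top","side"]:
    im,d=camera(n); cv2.imwrite(f"pics/{n}0.png",im); np.save(f"{n}0.npy",d)
    p=camera_params(n); print(n,p)
E
```

```text
{'time': 0.0, 'joint_positions': array([ 1.13838957,  0.33286904, -0.06471032,  1.46094757,  0.02157917,
        1.34992146, -0.08846532]), 'joint_vel': array([-0.00038591, -0.00141503,  0.0017169 , -0.00196052, -0.00162991,
        0.00059872, -0.00098374]), 'joint_torque': array([ 5.12254303e-05, -6.23249888e+01,  2.45352031e-02, -3.89891553e+01,
       -6.12494652e-02,  3.98023822e-02,  1.11802201e-04]), 'ee_pos': array([ 0.24887726, -0.57290189,  0.23875274]), 'eef_rot': array([ 9.79074188e-01,  2.03502355e-01, -1.69569464e-04, -7.05317016e-04]), 'ft_force': array([-0.79177487, -0.00969097, -0.16609229]), 'torque': array([ 0.02798491,  0.04273789, -0.02599809]), 'width': 0.08678507218768883} 0.017
top {'camera_matrix': array([[425.94310179,   0.        , 257.03404066],
       [  0.        , 425.94310179, 189.27848667],
       [  0.        ,   0.        ,   1.        ]]), 'dist': array([-0.00203524,  0.        ,  0.        ,  0.        ,  0.        ]), 'world_from_camera': array([[ 0.01986801, -0.9988097 ,  0.04454722,  0.449762  ],
       [-0.9996367 , -0.02065665, -0.01731363, -0.09396447],
       [ 0.01821322, -0.04418705, -0.99885724,  1.4558097 ],
       [ 0.        ,  0.        ,  0.        ,  1.        ]])}
side {'camera_matrix': array([[400.53481543,   0.        , 251.3210554 ],
       [  0.        , 400.53481543, 200.59581423],
       [  0.        ,   0.        ,   1.        ]]), 'dist': array([-0.1382414,  0.       ,  0.       ,  0.       ,  0.       ]), 'world_from_camera': array([[-0.91978516, -0.28263781,  0.27223358,  0.2029837 ],
       [-0.39203672,  0.63106921, -0.66937199,  0.65021194],
       [ 0.01739161, -0.72240398, -0.6912525 ,  0.83702222],
       [ 0.        ,  0.        ,  0.        ,  1.        ]])}
```

View pics/top0.png

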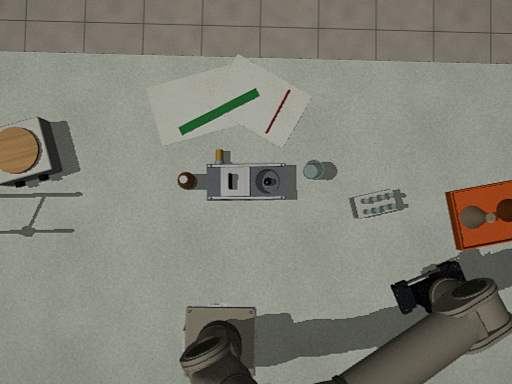

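View pics/side0.png

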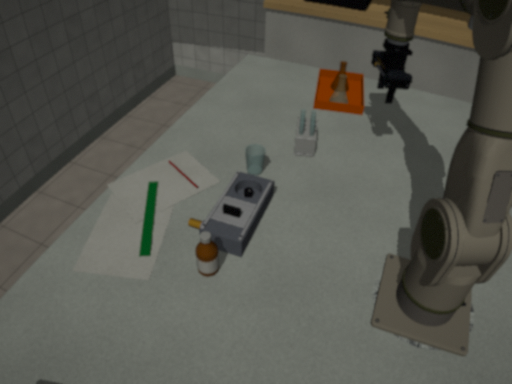

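```bash
cat > h.py <<'E'
from bench import *
import cv2,numpy as np
def ray(p,uv,z):
    K,D,T=p["camera_matrix"],p["dist"],p["world_from_camera"]
    uv=np.asarray(uv,float).reshape(-1,1,2)
    n=cv2.undistortPoints(uv,K,D).reshape(-1,2)
    d=np.c_[n,np.ones(len(n))]@T[:3,:3].T
    o=T[:3,3]
    return o+d*((z-o[2])/d[:,2])[:,None]
E
python3 - <<'E'
from h import *
im=cv2.imread("pics/top0.png"); c=im[150:215,190:350]
cv2.imwrite("pics/topz.png",cv2.resize(c,None,fx=5,fy=5,interpolation=cv2.INTER_CUBIC))
p=camera_params("top")
d=np.load("top0.npy")
print(d[160:205:4,205:300:5].round(3))
E
```

```text
[[1.46  1.462 1.459 1.414 1.456 1.46  1.465 1.461 1.46  1.456 1.458 1.461
  1.46  1.461 1.464 1.466 1.458 1.467 1.467]
 [1.457 1.401 1.402 1.401 1.399 1.401 1.397 1.394 1.393 1.396 1.396 1.396
  1.392 1.395 1.397 1.393 1.405 1.464 1.46 ]
 [1.458 1.397 1.403 1.397 1.395 1.391 1.391 1.397 1.393 1.404 1.397 1.398
  1.401 1.395 1.397 1.397 1.4   1.466 1.463]
 [1.459 1.396 1.398 1.4   1.394 1.397 1.389 1.392 1.392 1.405 1.395 1.409
  1.437 1.435 1.414 1.404 1.404 1.462 1.466]
 [1.461 1.397 1.394 1.4   1.396 1.365 1.389 1.39  1.395 1.4   1.4   1.429
  1.435 1.428 1.432 1.402 1.405 1.46  1.461]
 [1.461 1.404 1.403 1.396 1.393 1.36  1.388 1.391 1.395 1.397 1.395 1.433
  1.404 1.404 1.432 1.4   1.402 1.457 1.458]
 [1.458 1.392 1.391 1.39  1.394 1.359 1.393 1.387 1.399 1.395 1.397 1.429
  1.407 1.411 1.434 1.401 1.396 1.458 1.463]
 [1.456 1.392 1.397 1.399 1.391 1.363 1.391 1.389 1.39  1.394 1.393 1.43
  1.437 1.434 1.435 1.395 1.394 1.46  1.458]
 [1.453 1.396 1.399 1.393 1.39  1.387 1.395 1.396 1.394 1.393 1.396 1.402
  1.426 1.432 1.396 1.398 1.397 1.461 1.461]
 [1.455 1.393 1.394 1.389 1.389 1.391 1.392 1.391 1.404 1.393 1.4   1.4
  1.391 1.391 1.39  1.385 1.394 1.458 1.456]
 [1.452 1.39  1.395 1.407 1.419 1.429 1.442 1.45  1.454 1.451 1.46  0.
  1.462 1.456 1.456 1.455 1.451 1.453 0.   ]
 [1.447 1.447 1.453 1.451 1.452 1.45  1.45  1.452 1.46  1.453 1.456 1.458
  1.454 1.456 1.455 1.457 1.46  1.452 1.463]]
```

View pics/topz.png

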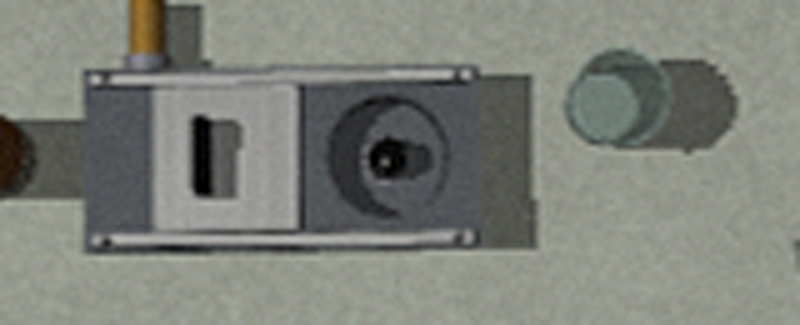

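```bash
python3 - <<'E'
from h import *
p=camera_params("top")
f=lambda L,z: ray(p,[(190+(x+.5)/5-.5,150+(y+.5)/5-.5) for x,y in L],z).round(4)
print("corners",f([(84,70),(476,67),(479,246),(84,250)],.06)); print("well",f([(388,157)],.06)); print("knob",f([(386,158)],.053)); print("handle",f([(202,157)],.0955));print("beaker",f([(605,105),(620,98)],.0))
print("rails",f([(97,79),(464,74),(101,242),(463,237)],.066))
im=cv2.imread("pics/top0.png"); d=np.load("top0.npy")
# top-face pixels by depth
T=p["world_from_camera"];v,u=np.mgrid[150:215,200:305]
n=cv2.undistortPoints(np.c_[u.ravel(),v.ravel()].astype(float).reshape(-1,1,2),p["camera_matrix"],p["dist"]).reshape(-1,2)
P=(np.c_[n,np.ones(len(n))]*d[150:215,200:305].reshape(-1,1))@T[:3,:3].T+T[:3,3]
m=((P[:,2]>.045)&(P[:,2]<.12)).reshape(u.shape).astype(np.uint8)
m=cv2.morphologyEx(m,cv2.MORPH_OPEN,np.ones((9,9)))
c=max(cv2.findContours(m,0,2)[0],key=cv2.contourArea)
r=cv2.boxPoints(cv2.minAreaRect(c)); q=ray(p,r+[200,150],.06)[:,:2];print(q.round(4),q.mean(0))
for a,b in zip(q,np.roll(q,-1,0)): print(np.linalg.norm(a-b),np.degrees(np.arctan2(*(b-a)[::-1])))
E
```

```text
corners [[ 0.5929  0.0497  0.06  ]
 [ 0.6005 -0.2079  0.06  ]
 [ 0.4827 -0.2119  0.06  ]
 [ 0.4748  0.0467  0.06  ]]
well [[ 0.5399 -0.151   0.06  ]]
knob [[ 0.5397 -0.15    0.053 ]]
handle [[ 0.5351 -0.0306  0.0955]]
beaker [[ 0.5827 -0.302   0.    ]
 [ 0.5878 -0.3123  0.    ]]
rails [[ 0.5866  0.0405  0.066 ]
 [ 0.5951 -0.1996  0.066 ]
 [ 0.4801  0.0352  0.066 ]
 [ 0.4882 -0.2008  0.066 ]]
[[ 0.4768  0.0448]
 [ 0.5917  0.0477]
 [ 0.5954 -0.1263]
 [ 0.4803 -0.1285]] [ 0.53605731 -0.0405548 ]
0.11488279207901131 1.4359799404715177
0.1740202426590583 -88.75377075630753
0.11513964689608545 -178.87905000337523
0.1733882115323245 91.16123483092301
```

```bash
cat >> h.py <<'E'
from scipy.spatial.transform import Rotation as Ro
def plan(tgt,yaw=None):
    s=read_state();R=Ro.from_quat(s["eef_rot"])
    sh=R.inv().apply(np.array(tgt)-s["ee_pos"])
    x=R.apply([1,0,0]);z=R.apply([0,0,1])
    y=np.degrees(np.arctan2(x[1],x[0]))
    print("t",round(s["time"],2),"ee",s["ee_pos"].round(4),"yaw",round(y,2),"z",z.round(4),"j",s["joint_positions"].round(2),"w",round(s["width"],4),"F",s["ft_force"].round(2),"M",s["torque"].round(3))
    print("shift",sh.round(4))
    if yaw is not None:
        Rt=Ro.from_euler("z",yaw,degrees=True)*Ro.from_euler("x",180,degrees=True)
        print("rotvec deg",np.degrees((R.inv()*Rt).as_rotvec()).round(2))
E
python3 -c "
from h import *
plan([.5398,-.151,.24],91.7)"
```

```text
t 0.1 ee [ 0.2489 -0.573   0.2388] yaw 23.48 z [-6.0e-04  1.2e-03 -1.0e+00] j [ 1.14  0.33 -0.06  1.46  0.02  1.35 -0.09] w 0.0868 F [ 1.02  0.07 -0.92] M [ 0.007  0.063 -0.014]
shift [ 0.435  -0.2711 -0.0009]
rotvec deg [-7.000e-02 -4.000e-02 -6.822e+01]
```

Request:
send_rows(steps=[[0, 0, 0, 0.04, -0.025, 0, 0.17], [0, 0, 0, 0.04, -0.025, 0, 0.17], [0, 0, 0, 0.04, -0.025, 0, 0.17], [0, 0, 0, 0.04, -0.025, 0, 0.17], [0, 0, 0, 0.04, -0.025, 0, 0.17], [0, 0, 0, 0.04, -0.025, 0, 0.17], [0, 0, 0, 0.04, -0.025, 0, 0.17], [0, 0, 0, 0.04, -0.025, 0, 0.17], [0, 0, 0, 0.04, -0.025, 0, 0.17], [0, 0, 0, 0.04, -0.025, 0, 0.17]], force=20)

```text
time: 1.1
ee_pos: [0.5197, -0.1765, 0.2343]
eef_rot: [0.981, 0.196, -0.003, -0.002]
ft_force: [1.0, -0.0, -0.1]
width: 0.0367
```

Request:
send_rows(steps=[[0, 0, -8.5, 0, 0, 0, 0.17], [0, 0, -8.5, 0, 0, 0, 0.17], [0, 0, -8.5, 0, 0, 0, 0.17], [0, 0, -8.5, 0, 0, 0, 0.17], [0, 0, -8.5, 0, 0, 0, 0.17], [0, 0, -8.5, 0, 0, 0, 0.17], [0, 0, -8.5, 0, 0, 0, 0.17], [0, 0, -8.5, 0, 0, 0, 0.17], [0, 0, 0, 0, 0, 0, 0.17], [0, 0, 0, 0, 0, 0, 0.17]])

```text
time: 2.1
ee_pos: [0.522, -0.1653, 0.2306]
eef_rot: [0.697, 0.717, -0.002, -0.007]
ft_force: [-0.3, -0.0, -0.6]
width: 0.0362
```

```bash
python3 -c "
from h import *
plan([.5398,-.151,.20],91.7)
im,d=camera('wrist');cv2.imwrite('pics/w1.png',im);print(camera_params('wrist'))"
```

```text
t 2.1 ee [ 0.522  -0.1653  0.2306] yaw 91.55 z [-0.0123  0.0077 -0.9999] j [ 0.68  0.22 -0.52  1.65  0.11  1.32  0.17] w 0.0362 F [-0.25 -0.01 -0.59] M [-0.057 -0.204  0.04 ]
shift [0.0136 0.0186 0.0304]
rotvec deg [-0.69 -0.46 -0.15]
{'camera_matrix': array([[318.49206633,   0.        , 253.45716582],
       [  0.        , 318.49206633, 190.65529229],
       [  0.        ,   0.        ,   1.        ]]), 'dist': array([0.00127301, 0.        , 0.        , 0.        , 0.        ]), 'world_from_camera': array([[ 0.99955557,  0.0294624 , -0.0045418 ,  0.52302996],
       [ 0.02720807, -0.96390339, -0.2648584 , -0.09368712],
       [-0.01218122,  0.26461711, -0.96427662,  0.37619451],
       [ 0.        ,  0.        ,  0.        ,  1.        ]])}
```

View pics/w1.png

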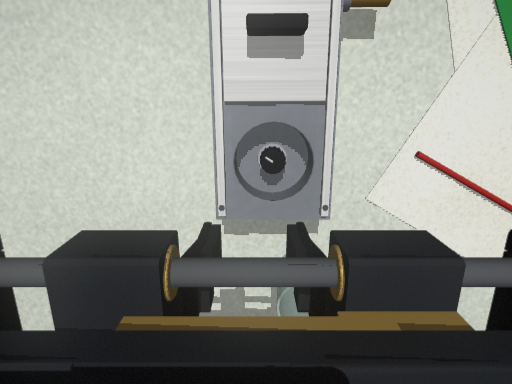

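```bash
python3 - <<'E'
from h import *
im=cv2.imread("pics/w1.png");g=cv2.cvtColor(im,cv2.COLOR_BGR2GRAY)
p=camera_params("wrist")
def blob(x0,y0,x1,y1,t):
    m=(g[y0:y1,x0:x1]<t).astype(np.uint8);c=max(cv2.findContours(m,0,2)[0],key=cv2.contourArea)
    r=cv2.minAreaRect(c);return np.array(r[0])+[x0,y0],r[1],r[2]
k=blob(252,140,296,175,35);print(k,ray(p,[k[0]],.053))
h=blob(235,5,320,36,45);print(h,ray(p,[h[0]],.09))
cv2.imwrite("pics/w1z.png",cv2.resize(im[90:225,200:345],None,fx=5,fy=4.4,interpolation=cv2.INTER_CUBIC)) 
c=cv2.HoughCircles(cv2.medianBlur(g[110:212,222:325],3),cv2.HOUGH_GRADIENT,1,60,param1=80,param2=15,minRadius=33,maxRadius=46)
if c is not None: 
  c=c[0,0]+[222,110,0];print(c,ray(p,[c[:2]],.06))
# rail screws
q=ray(p,[(222,209),(325,208)],.066);print(q,q.mean(0))
E
```

```text
Traceback (most recent call last):
ValueError: max() iterable argument is empty
```

```bash
python3 - <<'E'
from h import *
im=cv2.imread("pics/w1.png");g=cv2.cvtColor(im,cv2.COLOR_BGR2GRAY)
p=camera_params("wrist")
cv2.imwrite("pics/w1z.png",cv2.resize(im[90:225,200:345],None,fx=4.4,fy=4.4,interpolation=cv2.INTER_CUBIC)) 
print(g[145:185:2,250:298:3])
c=cv2.HoughCircles(cv2.medianBlur(g[110:212,222:325],3),cv2.HOUGH_GRADIENT,1,60,param1=80,param2=15,minRadius=33,maxRadius=46)
if c is not None: 
  c=c[0,0]+[222,110,0];print(c,ray(p,[c[:2]],.06))
q=ray(p,[(222,209),(325,208)],.066);print(q,q.mean(0))
E
```

```text
[[ 89  89  87 128 126 134 160 162 162 161 135 122 123  86  84  85]
 [ 88  90 129 129 136 134 104  62  39 132 160 127 127 121  84  86]
 [ 88 129 128 129 160  41  41  40  39  40 111 158 127 127 122  85]
 [128 128 128 144  87  39  49  46  45  46  39 165 125 128 128  86]
 [128 129 128 161  40  46  45  45  45  44  46  61 126 128 127 126]
 [129 129 127 161  42  43  43  45  44  44  42  44 144 125 125 126]
 [128 128 129 152  45 149  71  43  45  41  44  43 137 127 126 125]
 [128 128 128 153  45  52 198  70  43  42  40  42 140 126 125 126]
 [128 128 128 161  43  43  52 198  42  43  42  41 114 127 127 127]
 [129 128 127 160  44  45  43  50  43  42  41  41 128 127 125 125]
 [129 129 127  95  43  42  41  42  43  41  42  43 128 129 126 123]
 [128 127 126 127  42  44  42  43  41  42  42  42 130 128 127 124]
 [129 127 126 127  82  43  42  41  42  43  43  83 128 129 128 126]
 [128 127 126 125  84  55  42  42  43  43  58  86 129 129 128 126]
 [128 127 125 123  83  84  80  45  47  80  84 121 128 130 128 127]
 [126 127 126 125  85  83  84  84  84  84  83 128 126 128 127 125]
 [126 128 128 125  85  84  85  85  84  84  85 126 126 126 126 127]
 [127 127 127 128  85  85  84  86  85  83  84 125 124 126 124 127]
 [127 127 128 126 127  85  84  85  84  84 120 125 127 126 124 127]
 [127 125 124 126 125 124  84  82  84 120 124 126 125 126 126 105]]
[272.5 160.5  39.5] [[ 0.53977507 -0.14860886  0.06      ]]
[[ 0.48978995 -0.1994155   0.066     ]
 [ 0.59518183 -0.19503457  0.066     ]] [ 0.54248589 -0.19722503  0.066     ]
```

View pics/w1z.png

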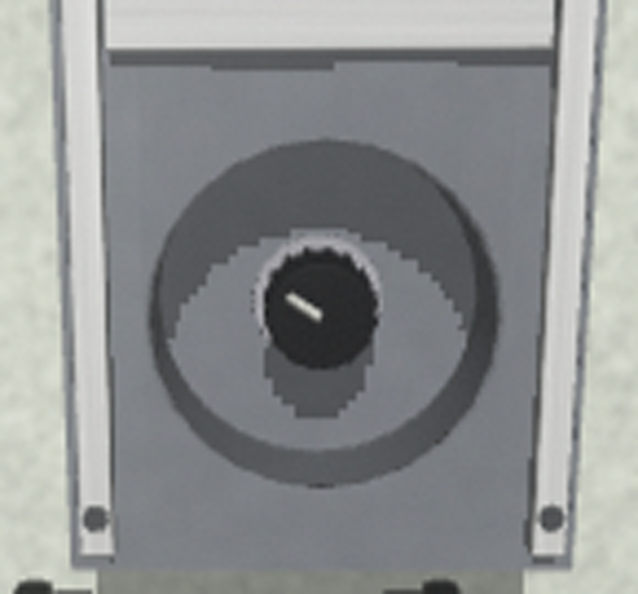

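```bash
python3 - <<'E'
from h import *
p=camera_params("wrist")
print(ray(p,[(273.2,160.9)],.06),ray(p,[(272.5,160.7)],.053))
plan([.5400,-.1500,.14],91.7)
E
```

```text
[[ 0.54049388 -0.14899345  0.06      ]] [[ 0.54015469 -0.15003177  0.053     ]]
t 2.15 ee [ 0.522  -0.1654  0.2305] yaw 91.56 z [-0.0124  0.0076 -0.9999] j [ 0.68  0.22 -0.52  1.65  0.11  1.32  0.17] w 0.0361 F [ 0.21  1.04 -1.07] M [-0.044 -0.078 -0.   ]
shift [0.0141 0.0195 0.0904]
rotvec deg [-0.7  -0.46 -0.13]
```

Request:
send_rows(steps=[[-0.7, -0.46, -0.1, 0.002, 0.003, 0.01, 0.17], [0, 0, 0, 0.002, 0.003, 0.01, 0.17], [0, 0, 0, 0.002, 0.003, 0.01, 0.17], [0, 0, 0, 0.002, 0.003, 0.01, 0.17], [0, 0, 0, 0.002, 0.003, 0.01, 0.17], [0, 0, 0, 0.002, 0.003, 0.01, 0.17], [0, 0, 0, 0.001, 0.001, 0.01, 0.17], [0, 0, 0, 0.001, 0.001, 0.01, 0.17], [0, 0, 0, 0, 0, 0.01, 0.17], [0, 0, 0, 0, 0, 0, 0.17]])

```text
time: 3.15
ee_pos: [0.5426, -0.1497, 0.1326]
eef_rot: [0.701, 0.714, -0.0, -0.001]
ft_force: [0.4, -0.1, -0.2]
width: 0.0358
```

```bash
python3 -c "
from h import *
plan([.540,-.150,.09],91.7)
im,d=camera('wrist');cv2.imwrite('pics/w2.png',im);print(camera_params('wrist')['world_from_camera'])"
```

```text
t 3.15 ee [ 0.5426 -0.1497  0.1326] yaw 91.05 z [-2.1e-03  8.0e-04 -1.0e+00] j [ 0.63  0.33 -0.52  1.73  0.18  1.13  0.07] w 0.0358 F [ 0.44 -0.09 -0.19] M [ 0.041 -0.083  0.008]
shift [-0.0003 -0.0025  0.0426]
rotvec deg [-0.12 -0.05 -0.65]
[[ 0.99983704  0.01767869  0.00365464  0.54303641]
 [ 0.01800658 -0.96221334 -0.27170068 -0.07704888]
 [-0.00128677  0.27172221 -0.96237487  0.27848634]
 [ 0.          0.          0.          1.        ]]
```

View pics/w2.png

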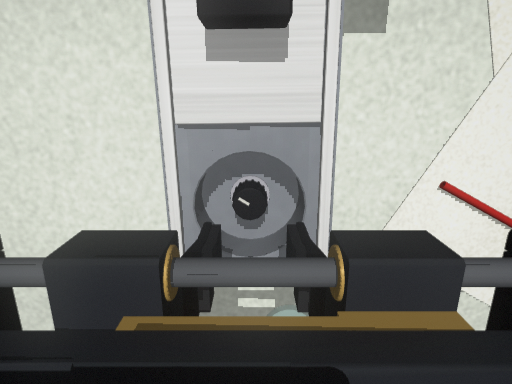

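```bash
python3 - <<'E'
from h import *
im=cv2.imread("pics/w2.png");g=cv2.cvtColor(im,cv2.COLOR_BGR2GRAY)
cv2.imwrite("pics/w2z.png",cv2.resize(im[140:260,180:330],None,fx=5,fy=5,interpolation=cv2.INTER_CUBIC))
p=camera_params("wrist")
m=(g[170:232,225:275]<60).astype(np.uint8);c=max(cv2.findContours(m,0,2)[0],key=cv2.contourArea)
x,y,w,h=cv2.boundingRect(c);x+=225;y+=170;print(x,y,w,h)
cx=x+w/2-.5;b=y+h-.5
print("knob x",ray(p,[(cx,200)],.053),"far edge",ray(p,[(cx,b)],.053))
E
```

```text
232 180 35 40
knob x [[ 0.54071655 -0.14797154  0.053     ]] far edge [[ 0.54093569 -0.16339535  0.053     ]]
```

View pics/w2z.png

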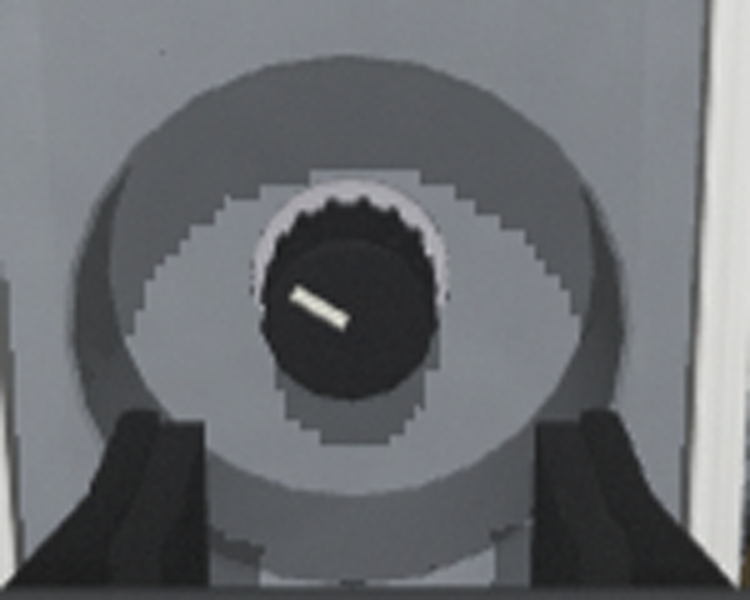

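Request:
send_rows(steps=[[0, 0, -0.65, 0, -0.001, 0.008, 0.17], [0, 0, 0, 0, -0.001, 0.008, 0.17], [0, 0, 0, 0, 0, 0.008, 0.17], [0, 0, 0, 0, 0, 0.008, 0.17], [0, 0, 0, 0, 0, 0.006, 0.17], [0, 0, 0, 0, 0, 0.004, 0.17], [0, 0, 0, 0, 0, 0, 0.17], [0, 0, 0, 0, 0, 0, 0.17], [0, 0, 0, 0, 0, 0, 0.17], [0, 0, 0, 0, 0, 0, 0.17]])

```text
time: 4.2
ee_pos: [0.5415, -0.1504, 0.0891]
eef_rot: [0.696, 0.718, 0.0, 0.0]
ft_force: [-0.5, -1.2, 0.8]
width: 0.036
```

```bash
python3 -c "
from h import *
plan([.5406,-.1503,.047],91.7)
im,d=camera('wrist');cv2.imwrite('pics/w3.png',im);"
```

```text
t 4.2 ee [ 0.5415 -0.1504  0.0891] yaw 91.71 z [ 1.e-03 -4.e-04 -1.e+00] j [ 0.62  0.38 -0.51  1.78  0.21  1.04  0.06] w 0.036 F [-0.48 -1.19  0.81] M [ 0.019 -0.064  0.003]
shift [ 0.0001 -0.0009  0.0421]
rotvec deg [0.05 0.02 0.01]
```

View pics/w3.png

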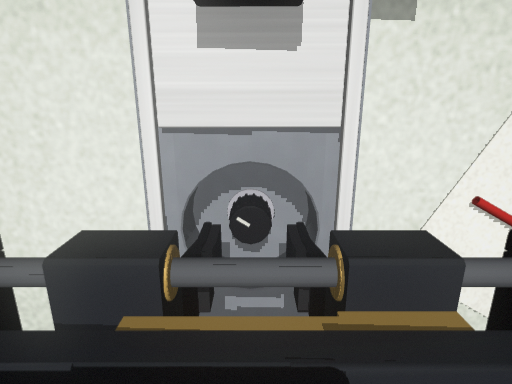

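Request:
send_rows(steps=[[0, 0, 0, 0, -0.0006, 0.006, 0.17], [0, 0, 0, 0, -0.0004, 0.006, 0.17], [0, 0, 0, 0, 0, 0.006, 0.17], [0, 0, 0, 0, 0, 0.006, 0.17], [0, 0, 0, 0, 0, 0.006, 0.17], [0, 0, 0, 0, 0, 0.005, 0.17], [0, 0, 0, 0, 0, 0.003, 0.17], [0, 0, 0, 0, 0, 0.001, 0.17], [0, 0, 0, 0, 0, 0, 0.17], [0, 0, 0, 0, 0, 0, 0.17]])

```text
time: 5.25
ee_pos: [0.5402, -0.1504, 0.0462]
eef_rot: [0.696, 0.718, 0.0, 0.0]
ft_force: [-0.1, 0.8, 0.3]
width: 0.0357
```

```bash
python3 -c "
from h import *
plan([.5406,-.1503,.047],91.7)
im,d=camera('wrist');cv2.imwrite('pics/w4.png',im);"
```

```text
t 5.25 ee [ 0.5402 -0.1504  0.0462] yaw 91.71 z [ 5.e-04 -2.e-04 -1.e+00] j [ 0.61  0.43 -0.5   1.81  0.24  0.96  0.04] w 0.0357 F [-0.11  0.79  0.29] M [-0.013 -0.061  0.004]
shift [ 0.0001  0.0004 -0.0008]
rotvec deg [0.03 0.01 0.01]
```

View pics/w4.png

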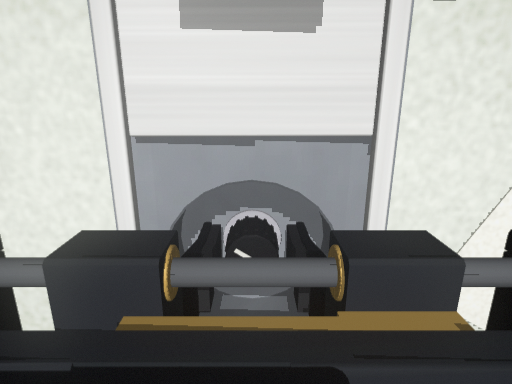

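Request:
send_rows(steps=[[0, 0, 0, 0, 0, 0, 1], [0, 0, 0, 0, 0, 0, 1], [0, 0, 0, 0, 0, 0, 1], [0, 0, 0, 0, 0, 0, 1], [0, 0, 0, 0, 0, 0, 1], [0, 0, 0, 0, 0, 0, 1], [0, 0, 0, 0, 0, 0, 1], [0, 0, 0, 0, 0, 0, 1], [0, 0, 0, 0, 0, 0, 1], [0, 0, 0, 0, 0, 0, 1]], force=45)

```text
time: 6.3
ee_pos: [0.5394, -0.1505, 0.0466]
eef_rot: [0.697, 0.718, -0.001, -0.0]
ft_force: [-1.1, -0.6, 0.5]
width: 0.0254
```

```bash
python3 -c "
from h import *
plan([.5406,-.1503,.047],91.7)"
```

```text
t 6.3 ee [ 0.5394 -0.1505  0.0466] yaw 91.7 z [-1.e-03 -6.e-04 -1.e+00] j [ 0.61  0.43 -0.5   1.81  0.24  0.96  0.04] w 0.0254 F [-1.08 -0.59  0.46] M [ 0.072  0.278 -0.033]
shift [ 0.0002  0.0012 -0.0004]
rotvec deg [-0.06  0.03 -0.  ]
```

Request:
send_rows(steps=[[0, 0, 2.5, 0, 0, 0, 1], [0, 0, 2.5, 0, 0, 0, 1], [0, 0, 2.5, 0, 0, 0, 1], [0, 0, 2.5, 0, 0, 0, 1], [0, 0, 2.5, 0, 0, 0, 1], [0, 0, 2.5, 0, 0, 0, 1], [0, 0, 2.5, 0, 0, 0, 1], [0, 0, 2.5, 0, 0, 0, 1], [0, 0, 0, 0, 0, 0, 1], [0, 0, 0, 0, 0, 0, 1]])

```text
time: 7.3
ee_pos: [0.539, -0.1505, 0.0466]
eef_rot: [0.814, 0.582, -0.001, -0.0]
ft_force: [-1.2, 0.1, 0.7]
width: 0.0254
```

```bash
python3 -c "
from h import *
plan([.5396,-.1503,.047])"
```

```text
t 7.3 ee [ 0.539  -0.1505  0.0466] yaw 71.12 z [-0.0022 -0.0012 -1.    ] j [ 0.55  0.42 -0.43  1.81  0.21  0.96 -0.3 ] w 0.0254 F [-1.19  0.11  0.65] M [ 0.036  0.269 -0.001]
shift [ 0.0004  0.0005 -0.0004]
```

Request:
send_rows(steps=[[0, 0, 1.3, 0, 0, 0, 1], [0, 0, 1.3, 0, 0, 0, 1], [0, 0, 1.3, 0, 0, 0, 1], [0, 0, 1.3, 0, 0, 0, 1], [0, 0, 1.3, 0, 0, 0, 1], [0, 0, 1.3, 0, 0, 0, 1], [0, 0, 1.3, 0, 0, 0, 1], [0, 0, 1.3, 0, 0, 0, 1], [0, 0, 1.3, 0, 0, 0, 1], [0, 0, 1.3, 0, 0, 0, 1]])

```text
time: 8.3
ee_pos: [0.5387, -0.1503, 0.0466]
eef_rot: [0.878, 0.478, -0.002, -0.0]
ft_force: [-2.6, 0.3, 1.5]
width: 0.0249
```

```bash
cat > r.py <<'E'
from h import *
plan([.5394,-.1504,.0466]); print("TZ",read_state()["torque"][2],"j7",read_state()["joint_torque"][6])
E
python3 r.py
```

```text
t 8.3 ee [ 0.5387 -0.1503  0.0466] yaw 57.15 z [-0.0029 -0.0011 -1.    ] j [ 0.52  0.41 -0.39  1.82  0.19  0.95 -0.53] w 0.0249 F [-2.59  0.33  1.55] M [0.081 0.48  0.136]
shift [0.0003 0.0006 0.    ]
TZ 0.13564026543112773 j7 0.35146957263350487
```

Request:
send_rows(steps=[[0, 0, 0.6, 0, 0.0003, 0, 1], [0, 0, 0.6, 0, 0, 0, 1], [0, 0, 0.6, 0, 0, 0, 1], [0, 0, 0.6, 0, 0, 0, 1], [0, 0, 0.6, 0, 0, 0, 1], [0, 0, 0.6, 0, 0, 0, 1], [0, 0, 0.6, 0, 0, 0, 1], [0, 0, 0.6, 0, 0, 0, 1], [0, 0, 0.6, 0, 0, 0, 1], [0, 0, 0.6, 0, 0, 0, 1]])

```text
time: 9.3
ee_pos: [0.5386, -0.1503, 0.0466]
eef_rot: [0.904, 0.427, -0.002, -0.0]
ft_force: [-2.9, 0.7, 2.0]
width: 0.0249
```

```bash
python3 r.py
```

```text
t 9.3 ee [ 0.5386 -0.1503  0.0466] yaw 50.6 z [-3.7e-03 -9.0e-04 -1.0e+00] j [ 0.5   0.41 -0.37  1.82  0.18  0.95 -0.63] w 0.0249 F [-2.86  0.67  2.01] M [0.192 0.679 0.134]
shift [0.0004 0.0007 0.    ]
TZ 0.13415773010988352 j7 0.10623506270349026
```

Request:
send_rows(steps=[[-0.06, 0.09, 0.6, 0, 0.0003, 0, 1], [-0.06, 0.08, 0.6, 0, 0, 0, 1], [0, 0, 0.6, 0, 0, 0, 1], [0, 0, 0.6, 0, 0, 0, 1], [0, 0, 0.6, 0, 0, 0, 1], [0, 0, 0.6, 0, 0, 0, 1], [0, 0, 0.6, 0, 0, 0, 1], [0, 0, 0.6, 0, 0, 0, 1], [0, 0, 0.6, 0, 0, 0, 1], [0, 0, 0.6, 0, 0, 0, 1]])

```text
time: 10.3
ee_pos: [0.5385, -0.1502, 0.0466]
eef_rot: [0.927, 0.375, -0.0, -0.0]
ft_force: [-3.7, 0.2, 3.0]
width: 0.0248
```

```bash
python3 r.py
```

```text
t 10.3 ee [ 0.5385 -0.1502  0.0466] yaw 44.07 z [-9.e-04  5.e-04 -1.e+00] j [ 0.48  0.4  -0.35  1.82  0.17  0.95 -0.74] w 0.0248 F [-3.74  0.22  3.03] M [0.265 0.815 0.097]
shift [0.0005 0.0008 0.    ]
TZ 0.09712080096022489 j7 0.10543400421738625
```

Request:
send_rows(steps=[[0, 0, 0.6, 0, 0, 0, 1], [0, 0, 0.6, 0, 0, 0, 1], [0, 0, 0.6, 0, 0, 0, 1], [0, 0, 0.6, 0, 0, 0, 1], [0, 0, 0.6, 0, 0, 0, 1], [0, 0, 0.6, 0, 0, 0, 1], [0, 0, 0.6, 0, 0, 0, 1], [0, 0, 0.6, 0, 0, 0, 1], [0, 0, 0.6, 0, 0, 0, 1], [0, 0, 0.6, 0, 0, 0, 1]])

```text
time: 11.3
ee_pos: [0.5384, -0.1501, 0.0466]
eef_rot: [0.947, 0.322, -0.0, -0.0]
ft_force: [-5.0, 1.9, 2.5]
width: 0.0249
```

```bash
python3 r.py
```

```text
t 11.3 ee [ 0.5384 -0.1501  0.0466] yaw 37.52 z [-1.1e-03  6.0e-04 -1.0e+00] j [ 0.47  0.4  -0.33  1.82  0.15  0.95 -0.84] w 0.0249 F [-5.04  1.92  2.55] M [0.319 0.886 0.112]
shift [0.0006 0.0009 0.    ]
TZ 0.11179484883695386 j7 0.1056384458206594
```

Request:
send_rows(steps=[[0, 0, 0.6, -0.0003, -0.0002, 0, 1], [0, 0, 0.6, 0, 0, 0, 1], [0, 0, 0.6, 0, 0, 0, 1], [0, 0, 0.6, 0, 0, 0, 1], [0, 0, 0.6, 0, 0, 0, 1], [0, 0, 0.6, 0, 0, 0, 1], [0, 0, 0.6, 0, 0, 0, 1], [0, 0, 0.6, 0, 0, 0, 1], [0, 0, 0.6, 0, 0, 0, 1], [0, 0, 0.6, 0, 0, 0, 1]])

```text
time: 12.3
ee_pos: [0.5383, -0.15, 0.0466]
eef_rot: [0.964, 0.267, -0.0, -0.0]
ft_force: [-3.7, 1.8, 3.7]
width: 0.0251
```

```bash
python3 r.py
```

```text
t 12.3 ee [ 0.5383 -0.15    0.0466] yaw 30.98 z [-5.e-04  8.e-04 -1.e+00] j [ 0.45  0.4  -0.31  1.82  0.14  0.94 -0.95] w 0.0251 F [-3.67  1.79  3.72] M [0.294 0.749 0.102]
shift [0.0007 0.0009 0.    ]
TZ 0.10152514000670734 j7 0.10643060551956296
```

Request:
send_rows(steps=[[0, 0, 0.6, -0.0003, -0.0001, -0.0002, 1], [0, 0, 0.6, 0, 0, 0, 1], [0, 0, 0.6, 0, 0, 0, 1], [0, 0, 0.6, 0, 0, 0, 1], [0, 0, 0.6, 0, 0, 0, 1], [0, 0, 0.6, 0, 0, 0, 1], [0, 0, 0.6, 0, 0, 0, 1], [0, 0, 0.6, 0, 0, 0, 1], [0, 0, 0.6, 0, 0, 0, 1], [0, 0, 0.6, 0, 0, 0, 1]])

```text
time: 13.3
ee_pos: [0.5382, -0.1498, 0.0466]
eef_rot: [0.977, 0.212, 0.0, -0.0]
ft_force: [-2.1, 1.3, 0.8]
width: 0.0246
```

```bash
python3 r.py
```

```text
t 13.3 ee [ 0.5382 -0.1498  0.0466] yaw 24.45 z [-1.e-04  1.e-03 -1.e+00] j [ 0.43  0.39 -0.29  1.82  0.13  0.94 -1.06] w 0.0246 F [-2.12  1.28  0.76] M [0.339 0.526 0.061]
shift [0.0009 0.001  0.    ]
TZ 0.06081215265574626 j7 0.10735804913565516
```

Request:
send_rows(steps=[[0, 0, 0.6, -0.0002, -0.0001, 0, 1], [0, 0, 0.6, 0, 0, 0, 1], [0, 0, 0.6, 0, 0, 0, 1], [0, 0, 0.6, 0, 0, 0, 1], [0, 0, 0.6, 0, 0, 0, 1], [0, 0, 0.6, 0, 0, 0, 1], [0, 0, 0.6, 0, 0, 0, 1], [0, 0, 0.6, 0, 0, 0, 1], [0, 0, 0.6, 0, 0, 0, 1], [0, 0, 0.6, 0, 0, 0, 1]])

```text
time: 14.3
ee_pos: [0.5381, -0.1497, 0.0466]
eef_rot: [0.988, 0.156, 0.0, -0.001]
ft_force: [-2.1, 1.0, 0.7]
width: 0.0249
```

```bash
python3 r.py
```

```text
t 14.3 ee [ 0.5381 -0.1497  0.0466] yaw 17.91 z [ 4.0e-04  1.1e-03 -1.0e+00] j [ 0.42  0.39 -0.27  1.83  0.12  0.94 -1.16] w 0.0249 F [-2.1   0.99  0.75] M [0.363 0.504 0.144]
shift [0.001  0.0011 0.    ]
TZ 0.1444461105440377 j7 0.10773394256830215
```

Request:
send_rows(steps=[[0, 0, 0.6, -0.0002, -0.0001, 0, 1], [0, 0, 0.6, 0, 0, 0, 1], [0, 0, 0.6, 0, 0, 0, 1], [0, 0, 0.6, 0, 0, 0, 1], [0, 0, 0.6, 0, 0, 0, 1], [0, 0, 0.6, 0, 0, 0, 1], [0, 0, 0.6, 0, 0, 0, 1], [0, 0, 0.6, 0, 0, 0, 1], [0, 0, 0.6, 0, 0, 0, 1], [0, 0, 0.6, 0, 0, 0, 1]])

```text
time: 15.3
ee_pos: [0.538, -0.1496, 0.0466]
eef_rot: [0.995, 0.099, 0.0, -0.0]
ft_force: [-1.7, 0.9, 0.5]
width: 0.0248
```

```bash
python3 r.py
```

```text
t 15.3 ee [ 0.538  -0.1496  0.0466] yaw 11.39 z [ 7.0e-04  1.1e-03 -1.0e+00] j [ 0.4   0.39 -0.25  1.83  0.12  0.94 -1.27] w 0.0248 F [-1.68  0.87  0.52] M [0.351 0.416 0.243]
shift [0.0012 0.0011 0.    ]
TZ 0.2433480488275545 j7 0.010585491545498371
```

Request:
send_rows(steps=[[0, 0, 0.3, 0, 0, 0, 1], [0, 0, 0.3, 0, 0, 0, 1], [0, 0, 0.3, 0, 0, 0, 1], [0, 0, 0.3, 0, 0, 0, 1], [0, 0, 0.3, 0, 0, 0, 1], [0, 0, 0.3, 0, 0, 0, 1], [0, 0, 0.3, 0, 0, 0, 1], [0, 0, 0.3, 0, 0, 0, 1], [0, 0, 0.3, 0, 0, 0, 1], [0, 0, 0.3, 0, 0, 0, 1]])

```text
time: 16.3
ee_pos: [0.5381, -0.1495, 0.0467]
eef_rot: [0.997, 0.071, 0.0, -0.0]
ft_force: [-1.4, 1.4, 0.1]
width: 0.0252
```

```bash
python3 r.py
```

```text
t 16.3 ee [ 0.5381 -0.1495  0.0467] yaw 8.15 z [ 7.e-04  1.e-03 -1.e+00] j [ 0.39  0.39 -0.24  1.83  0.11  0.94 -1.32] w 0.0252 F [-1.38  1.36  0.12] M [0.37  0.456 0.315]
shift [0.0012 0.0011 0.0001]
TZ 0.3153223478858377 j7 -0.18664286937564611
```

Request:
send_rows(steps=[[0, 0, 0.2, 0, 0, 0, 1], [0, 0, 0.2, 0, 0, 0, 1], [0, 0, 0.2, 0, 0, 0, 1], [0, 0, 0.2, 0, 0, 0, 1], [0, 0, 0.2, 0, 0, 0, 1], [0, 0, 0.2, 0, 0, 0, 1], [0, 0, 0.2, 0, 0, 0, 1], [0, 0, 0.2, 0, 0, 0, 1], [0, 0, 0.2, 0, 0, 0, 1], [0, 0, 0.2, 0, 0, 0, 1]])

```text
time: 17.3
ee_pos: [0.538, -0.1494, 0.0466]
eef_rot: [0.999, 0.052, 0.0, -0.0]
ft_force: [-1.5, 0.2, 0.4]
width: 0.0249
```

```bash
python3 r.py
```

```text
t 17.3 ee [ 0.538  -0.1494  0.0466] yaw 5.98 z [ 6.e-04  1.e-03 -1.e+00] j [ 0.39  0.39 -0.23  1.83  0.11  0.94 -1.36] w 0.0249 F [-1.47  0.18  0.44] M [0.442 0.457 0.402]
shift [0.0013 0.0011 0.    ]
TZ 0.4023911470300952 j7 -0.28412366285920143
```

Request:
send_rows(steps=[[0, 0, 0.25, 0, 0, 0, 1], [0, 0, 0.25, 0, 0, 0, 1], [0, 0, 0.25, 0, 0, 0, 1], [0, 0, 0.25, 0, 0, 0, 1], [0, 0, 0.25, 0, 0, 0, 1], [0, 0, 0.25, 0, 0, 0, 1], [0, 0, 0, 0, 0, 0, 1], [0, 0, 0, 0, 0, 0, 1], [0, 0, 0, 0, 0, 0, 1], [0, 0, 0, 0, 0, 0, 1]])

```text
time: 18.3
ee_pos: [0.538, -0.1493, 0.0466]
eef_rot: [0.999, 0.038, 0.0, -0.0]
ft_force: [-2.0, 2.3, 0.4]
width: 0.0252
```

```bash
python3 r.py
```

```text
t 18.3 ee [ 0.538  -0.1493  0.0466] yaw 4.35 z [ 5.e-04  1.e-03 -1.e+00] j [ 0.38  0.39 -0.23  1.83  0.1   0.94 -1.39] w 0.0252 F [-1.99  2.28  0.36] M [0.41  0.447 0.361]
shift [0.0013 0.0012 0.    ]
TZ 0.36095081605908413 j7 -0.36215515807271004
```

Request:
send_rows(steps=[[0, 0, 0, 0, 0, 0, 0.2], [0, 0, 0, 0, 0, 0, 0.2], [0, 0, 0, 0, 0, 0, 0.2], [0, 0, 0, 0, 0, 0, 0.2], [0, 0, 0, 0, 0, 0, 0.2], [0, 0, 0, 0, 0, 0, 0.2], [0, 0, 0, 0, 0, 0, 0.2], [0, 0, 0, 0, 0, 0, 0.2], [0, 0, 0, 0, 0, 0, 0.2], [0, 0, 0, 0, 0, 0, 0.2]])

```text
time: 19.3
ee_pos: [0.5394, -0.1509, 0.0473]
eef_rot: [0.999, 0.037, 0.002, 0.0]
ft_force: [-0.6, -1.1, -0.3]
width: 0.0349
```

```bash
python3 r.py;python3 -c "
from h import *
im,d=camera('wrist');cv2.imwrite('pics/w5.png',im);"
```

```text
t 19.3 ee [ 0.5394 -0.1509  0.0473] yaw 4.2 z [ 4.e-03 -4.e-04 -1.e+00] j [ 0.38  0.39 -0.23  1.83  0.11  0.94 -1.39] w 0.0349 F [-0.61 -1.11 -0.32] M [ 0.066 -0.009  0.003]
shift [ 0.     -0.0005  0.0007]
TZ 0.002813083680916666 j7 -0.0003337079306220403
```

View pics/w5.png

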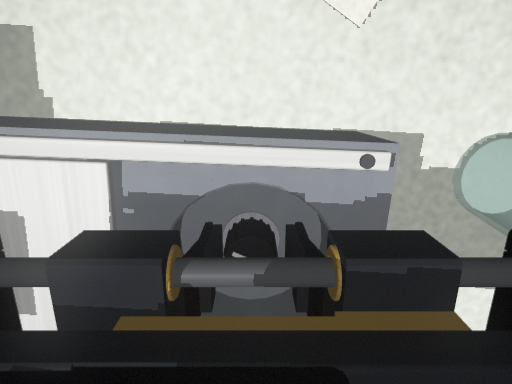

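Request:
send_rows(steps=[[0, 0, 0, 0, 0, -0.005, 0.2], [0, 0, 0, 0, 0, -0.01, 0.2], [0, 0, 0, 0, 0, -0.01, 0.2], [0, 0, 0, 0, 0, -0.01, 0.2], [0, 0, 0, 0, 0, -0.015, 0.2], [0, 0, 0, 0, 0, -0.015, 0.2], [0, 0, 0, 0, 0, -0.015, 0.2], [0, 0, 0, 0, 0, -0.01, 0.2], [0, 0, 0, 0, 0, -0.005, 0.2], [0, 0, 0, 0, 0, 0, 0.2]])

```text
time: 20.35
ee_pos: [0.5399, -0.1509, 0.1529]
eef_rot: [0.999, 0.037, 0.004, 0.001]
ft_force: [0.6, -0.2, -0.5]
width: 0.0346
```

```bash
python3 -c "
from h import *
plan([.5352,-.031,.14],1.7)
im,d=camera('wrist');cv2.imwrite('pics/w6.png',im);
im,d=camera('top');cv2.imwrite('pics/t6.png',cv2.resize(im[150:215,190:350],None,fx=5,fy=5))"
```

```text
t 20.35 ee [ 0.5399 -0.1509  0.1529] yaw 4.2 z [ 0.0085 -0.0016 -1.    ] j [ 0.4   0.26 -0.24  1.74  0.07  1.14 -1.36] w 0.0346 F [ 0.64 -0.18 -0.51] M [ 0.007 -0.005 -0.02 ]
shift [ 0.004  -0.12    0.0126]
rotvec deg [ 0.12 -0.48  2.5 ]
```

View pics/w6.png

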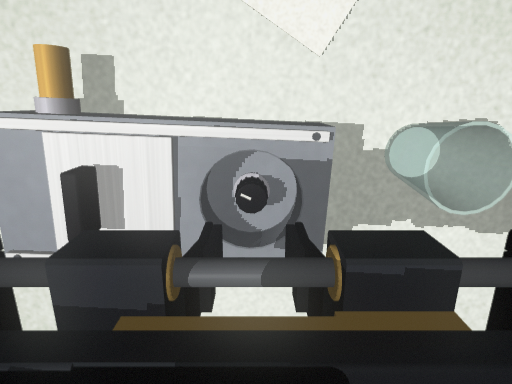

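Request:
send_rows(steps=[[0.1, -0.5, 2.5, 0, -0.01, 0, 0.2], [0, 0, 0, 0, -0.02, 0, 0.2], [0, 0, 0, 0, -0.02, 0, 0.2], [0, 0, 0, 0, -0.02, 0, 0.2], [0, 0, 0, 0, -0.02, 0, 0.2], [0, 0, 0, 0, -0.015, 0, 0.2], [0, 0, 0, 0, -0.005, 0, 0.2], [0, 0, 0, 0, 0, 0, 0.2], [0, 0, 0, 0, 0, 0, 0.2], [0, 0, 0, 0, 0, 0, 0.2]])

```text
time: 21.45
ee_pos: [0.5318, -0.0393, 0.1442]
eef_rot: [1.0, 0.012, -0.007, -0.001]
ft_force: [0.8, -0.7, -0.2]
width: 0.0348
```

```bash
python3 -c "
from h import *
plan([.5356,-.031,.088],1.7)
im,d=camera('wrist');cv2.imwrite('pics/w7.png',im);"
```

```text
t 21.45 ee [ 0.5318 -0.0393  0.1442] yaw 1.42 z [-0.0144  0.001  -0.9999] j [ 0.26  0.24 -0.3   1.8   0.08  1.13 -1.62] w 0.0348 F [ 0.82 -0.71 -0.18] M [ 0.006 -0.008 -0.015]
shift [ 0.0048 -0.0082  0.0561]
rotvec deg [-0.08  0.82 -0.28]
```

View pics/w7.png

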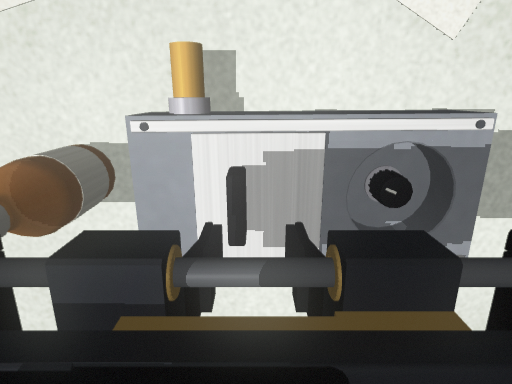

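```bash
python3 -c "
from h import *
p=camera_params('wrist');print(ray(p,[(229,170),(229,240),(245,170),(245,240),(235.5,205)],.0955).round(4))
im=cv2.imread('pics/w7.png');print(cv2.cvtColor(im,6)[205,220:256])"
```

```text
[[ 0.5651 -0.0252  0.0955]
 [ 0.5176 -0.0253  0.0955]
 [ 0.5653 -0.0351  0.0955]
 [ 0.5179 -0.0359  0.0955]
 [ 0.5422 -0.0294  0.0955]]
[229 229 230 230 229 229 229  65  66  66  68  68  61  60  59  61  60  60
  60  58  59  61  59  60  57  59  99 154 152 151 154 153 154 158 156 154]
```

Request:
send_rows(steps=[[0, 0.8, -0.3, 0.002, -0.004, 0, 0.2], [0, 0, 0, 0.001, -0.003, 0, 0.2], [0, 0, 0, 0, -0.002, 0, 0.2], [0, 0, 0, 0, 0, 0.008, 0.2], [0, 0, 0, 0, 0, 0.01, 0.2], [0, 0, 0, 0, 0, 0.01, 0.2], [0, 0, 0, 0, 0, 0.005, 0.2], [0, 0, 0, 0, 0, 0.002, 0.2], [0, 0, 0, 0, 0, 0, 0.2], [0, 0, 0, 0, 0, 0, 0.2]])

```text
time: 22.5
ee_pos: [0.5342, -0.0312, 0.1049]
eef_rot: [1.0, 0.014, -0.0, -0.001]
ft_force: [-0.2, 1.0, -0.0]
width: 0.0347
```

```bash
python3 -c "
from h import *
plan([.5358,-.030,.088],1.7)"
```

```text
t 22.5 ee [ 0.5342 -0.0312  0.1049] yaw 1.6 z [-9.0e-04  1.2e-03 -1.0e+00] j [ 0.24  0.27 -0.31  1.84  0.09  1.04 -1.64] w 0.0347 F [-0.18  1.   -0.02] M [0.012 0.009 0.054]
shift [ 0.0017 -0.0011  0.0169]
rotvec deg [-0.07  0.05 -0.1 ]
```

Request:
send_rows(steps=[[0, 0, 0, 0.001, 0, 0.006, 0.2], [0, 0, 0, 0, 0, 0.006, 0.2], [0, 0, 0, 0, 0, 0.003, 0.2], [0, 0, 0, 0, 0, 0.001, 0.2], [0, 0, 0, 0, 0, 0, 0.4], [0, 0, 0, 0, 0, 0, 0.4], [0, 0, 0, 0, 0, 0, 0.4], [0, 0, 0, 0, 0.003, 0, 0.4], [0, 0, 0, 0, 0.005, 0, 0.4], [0, 0, 0, 0, 0.005, 0, 0.4]], force=10)

```text
time: 23.5
ee_pos: [0.5363, -0.0436, 0.0885]
eef_rot: [1.0, 0.015, 0.0, -0.001]
ft_force: [-0.8, 1.7, -0.4]
width: 0.0261
```

```bash
python3 -c "
from h import *
plan([.5398,-.15,.088],1.7)
im,d=camera('wrist');cv2.imwrite('pics/w8.png',im)"
```

```text
t 23.5 ee [ 0.5363 -0.0436  0.0885] yaw 1.7 z [ 9.0e-04  2.2e-03 -1.0e+00] j [ 0.26  0.3  -0.3   1.85  0.1   1.01 -1.62] w 0.0261 F [-0.78  1.75 -0.37] M [ 0.496 -0.037 -0.018]
shift [0.0003 0.1065 0.0002]
rotvec deg [-0.12 -0.06 -0.  ]
```

View pics/w8.png

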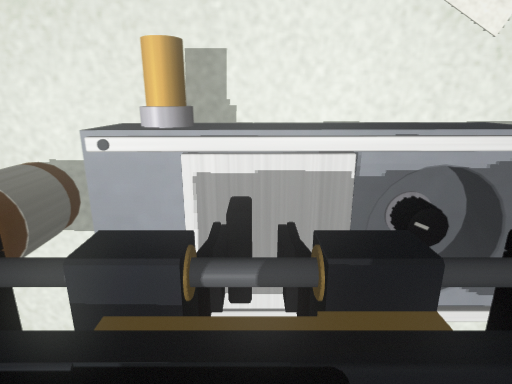

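Request:
send_rows(steps=[[0, 0, 0, 0, 0.008, 0, 0.4], [0, 0, 0, 0, 0.009, 0, 0.4], [0, 0, 0, 0, 0.009, 0, 0.4], [0, 0, 0, 0, 0.009, 0, 0.4], [0, 0, 0, 0, 0.009, 0, 0.4], [0, 0, 0, 0, 0.009, 0, 0.4], [0, 0, 0, 0, 0.009, 0, 0.4], [0, 0, 0, 0, 0.009, 0, 0.4], [0, 0, 0, 0, 0.008, 0, 0.4], [0, 0, 0, 0, 0.006, 0, 0.4]])

```text
time: 24.55
ee_pos: [0.5393, -0.1373, 0.0884]
eef_rot: [1.0, 0.014, 0.001, -0.001]
ft_force: [0.8, 2.8, -0.9]
width: 0.0258
```

```bash
python3 -c "
from h import *
plan([.5398,-.158,.088],1.7)"
```

```text
t 24.55 ee [ 0.5393 -0.1373  0.0884] yaw 1.6 z [ 0.0019  0.0022 -1.    ] j [ 0.38  0.33 -0.24  1.8   0.09  1.02 -1.44] w 0.0258 F [ 0.77  2.76 -0.88] M [ 0.525 -0.145 -0.063]
shift [-0.0001  0.0207  0.0004]
rotvec deg [-0.13 -0.11 -0.1 ]
```

Request:
send_rows(steps=[[0, 0, 0, 0, 0.003, 0, 0.4], [0, 0, 0, 0, 0.003, 0, 0.4], [0, 0, 0, 0, 0.003, 0, 0.4], [0, 0, 0, 0, 0.003, 0, 0.4], [0, 0, 0, 0, 0.002, 0, 0.4], [0, 0, 0, 0, 0.002, 0, 0.4], [0, 0, 0, 0, 0.001, 0, 0.4], [0, 0, 0, 0, 0.001, 0, 0.4], [0, 0, 0, 0, 0.001, 0, 0.4], [0, 0, 0, 0, 0.001, 0, 0.4]])

```text
time: 25.55
ee_pos: [0.5396, -0.1414, 0.0882]
eef_rot: [1.0, 0.021, -0.002, -0.01]
ft_force: [-0.6, 6.1, 1.3]
width: 0.0263
```

```bash
python3 -c "
from h import *
plan([.5398,-.158,.088],1.7)"
```

```text
t 25.55 ee [ 0.5396 -0.1414  0.0882] yaw 2.44 z [-0.0042  0.0208 -0.9998] j [ 0.4   0.34 -0.25  1.79  0.07  1.03 -1.4 ] w 0.0263 F [-0.56  6.1   1.3 ] M [1.262 0.13  0.034]
shift [-0.0005  0.0166 -0.0002]
rotvec deg [-1.2   0.2   0.73]
```

```bash
python3 -c "
from h import *
im,d=camera('wrist');cv2.imwrite('pics/w9.png',im)
im,d=camera('side');cv2.imwrite('pics/s9.png',cv2.resize(im[130:280,150:310],None,fx=4,fy=4))"
```

```text
(no output)
```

View pics/w9.png

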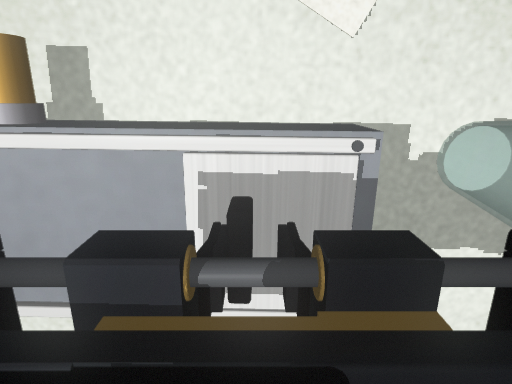

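View pics/s9.png

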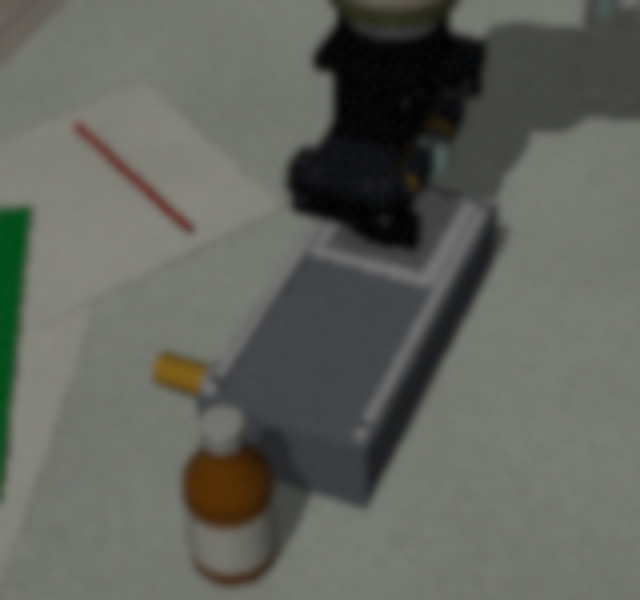

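```bash
python3 -c "
from h import *
p=camera_params('wrist')
im=cv2.imread('pics/w9.png');g=cv2.cvtColor(im,6)
print(g[205,340:390]);print(g[185,175:210])
cv2.imwrite('pics/w9z.png',cv2.resize(im[110:240,160:400],None,fx=3.3,fy=3.3,interpolation=2))
print('plate edges',ray(p,[(355,190),(184,190)],.0655).round(4),'box end',ray(p,[(376,190)],.06).round(4),'handle',ray(p,[(228,205),(252,205),(240,205)],.0955).round(4))"
```

```text
[151 149 151 152 150 152 154 152 152 151 149 149 148 137 105 100  97 100
  99  99  99 100  99  99  97  99  99  98  99  98  96  97  99  98 109 149
 149 151 151 151 151 153 152 152 152 151 149 149 149 149]
[149 151 150 152 151 150 151 151 154 194 231 233 233 232 233 233 232 230
 232 234 234 234 232 224 223 222 223 222 218 147 147 151 154 155 157]
plate edges [[ 0.5708 -0.1965  0.0655]
 [ 0.5663 -0.1033  0.0655]] box end [[ 0.5699 -0.2099  0.06  ]] handle [[ 0.569  -0.1304  0.0955]
 [ 0.5696 -0.1413  0.0955]
 [ 0.5693 -0.1358  0.0955]]
```

View pics/w9z.png

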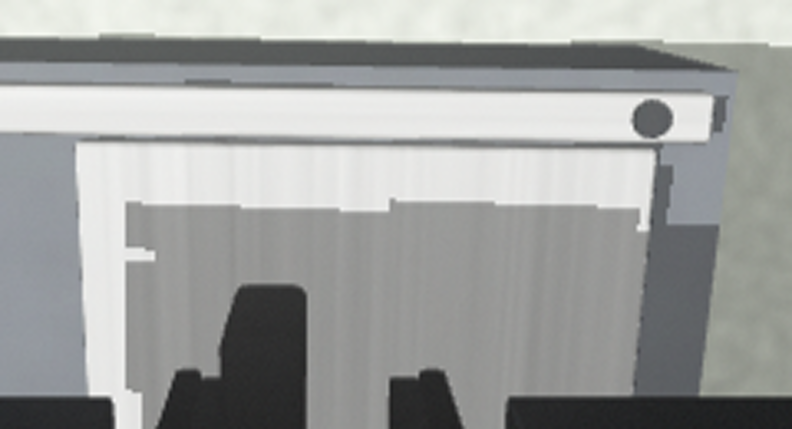

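```bash
python3 -c "
from h import *
p=camera_params('top')
f=lambda L,z: ray(p,[(190+(x+.5)/5-.5,150+(y+.5)/5-.5) for x,y in L],z).round(4)
print(f([(152,157),(300,157)],.0655))
im,d=camera('top');cv2.imwrite('pics/t9.png',cv2.resize(im[150:215,190:350],None,fx=5,fy=5,interpolation=2))"
```

```text
[[ 0.5363  0.0034  0.0655]
 [ 0.5384 -0.0932  0.0655]]
```

View pics/t9.png

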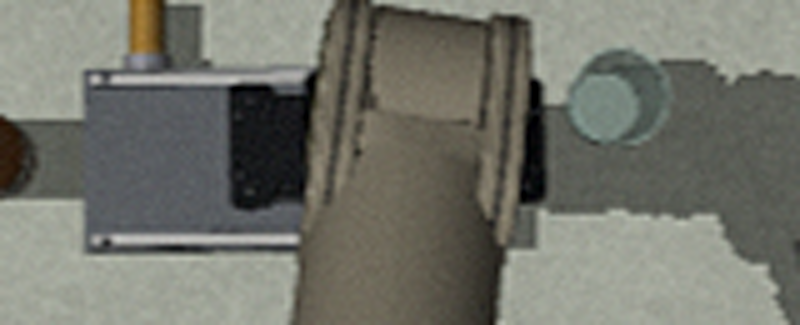

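Request:
send_rows(steps=[[0, 0, 0, 0, 0.003, 0, 0.4], [0, 0, 0, 0, 0.003, 0, 0.4], [0, 0, 0, 0, 0.003, 0, 0.4], [0, 0, 0, 0, 0.003, 0, 0.4], [0, 0, 0, 0, 0.003, 0, 0.4], [0, 0, 0, 0, 0.003, 0, 0.4], [0, 0, 0, 0, 0.003, 0, 0.4], [0, 0, 0, 0, 0.003, 0, 0.4], [0, 0, 0, 0, 0.003, 0, 0.4], [0, 0, 0, 0, 0.003, 0, 0.4]])

```text
time: 26.7
ee_pos: [0.5399, -0.1414, 0.0876]
eef_rot: [0.999, 0.034, -0.007, -0.027]
ft_force: [-1.8, 12.7, 5.4]
width: 0.0261
```

```bash
python3 -c "
from h import *
plan([.5398,-.158,.088],1.7)"
```

```text
t 26.7 ee [ 0.5399 -0.1414  0.0876] yaw 3.87 z [-0.0164  0.0544 -0.9984] j [ 0.42  0.36 -0.25  1.77  0.04  1.05 -1.35] w 0.0261 F [-1.8  12.73  5.37] M [2.705 0.522 0.015]
shift [-0.0012  0.0165 -0.0013]
rotvec deg [-3.16  0.79  2.15]
```

Request:
send_rows(steps=[[0, 0, 0, 0, -0.003, 0, 0.2], [0, 0, 0, 0, -0.003, 0, 0.2], [-1, 0.2, 0.7, 0, 0, 0, 0.2], [-1, 0.2, 0.7, 0, 0, 0, 0.2], [-1, 0.2, 0.7, 0, 0, 0, 0.2], [0, 0, 0, 0, 0, 0, 0.2], [0, 0, 0, 0, 0, 0, 0.2], [0, 0, 0, 0, 0, 0, 0.2], [0, 0, 0, 0, 0, 0, 0.2], [0, 0, 0, 0, 0, 0, 0.2]])

```text
time: 27.7
ee_pos: [0.5388, -0.1396, 0.0879]
eef_rot: [1.0, 0.012, -0.001, 0.003]
ft_force: [1.1, 0.9, -0.3]
width: 0.0351
```

```bash
python3 -c "
from h import *
plan([.5398,-.1414,.088],1.7)
im,d=camera('wrist');cv2.imwrite('pics/w10.png',im)"
```

```text
t 27.7 ee [ 0.5388 -0.1396  0.0879] yaw 1.38 z [-0.0024 -0.0065 -1.    ] j [ 0.37  0.33 -0.24  1.8   0.1   1.02 -1.45] w 0.0351 F [ 1.06  0.86 -0.26] M [ 0.076  0.004 -0.009]
shift [ 0.001   0.0018 -0.    ]
rotvec deg [ 0.37  0.15 -0.32]
```

View pics/w10.png

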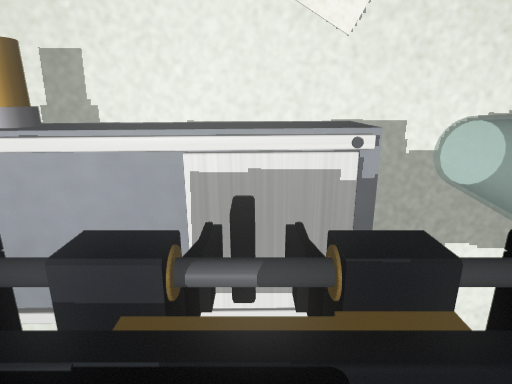

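Request:
send_rows(steps=[[0, 0, 0, 0, 0, -0.01, 0.2], [0, 0, 0, 0, 0, -0.015, 0.2], [0, 0, 0, 0, 0, -0.02, 0.2], [0, 0, 0, 0, 0, -0.02, 0.2], [0, 0, 0, 0, 0, -0.02, 0.2], [0, 0, 0, 0, 0, -0.02, 0.2], [0, 0, 0, 0, 0, -0.02, 0.2], [0, 0, 0, 0, 0, -0.02, 0.2], [0, 0, 0, 0, 0, -0.01, 0.2], [0, 0, 0, 0, 0, 0, 0.2]])

```text
time: 28.75
ee_pos: [0.539, -0.1387, 0.2552]
eef_rot: [1.0, 0.012, 0.0, 0.003]
ft_force: [-0.7, -0.2, 0.9]
width: 0.0347
```

Request:
send_rows(steps=[[0, 0, 0, -0.02, 0.02, 0, 0.2], [0, 0, 0, -0.02, 0.03, 0, 0.2], [0, 0, 0, -0.02, 0.03, 0, 0.2], [0, 0, 0, -0.02, 0.03, 0, 0.2], [0, 0, 0, -0.02, 0.03, 0, 0.2], [0, 0, 0, -0.02, 0.03, 0, 0.2], [0, 0, 0, -0.02, 0.03, 0, 0.2], [0, 0, 0, 0, 0.03, 0, 0.2], [0, 0, 0, 0, 0.01, 0, 0.2], [0, 0, 0, 0, 0, 0, 0.2]])

```text
time: 29.75
ee_pos: [0.3966, -0.388, 0.2476]
eef_rot: [1.0, 0.014, -0.004, -0.0]
ft_force: [-0.6, 0.1, -0.1]
width: 0.0348
```

```bash
python3 - <<'E'
from h import *
plan([.5398,-.1414,.20],1.7)
im,d=camera("top");cv2.imwrite("pics/t10f.png",im);cv2.imwrite("pics/t10.png",cv2.resize(im[150:215,190:350],None,fx=5,fy=5,interpolation=2))
E
```

```text
t 29.75 ee [ 0.3966 -0.388   0.2476] yaw 1.55 z [-8.8e-03  1.0e-04 -1.0e+00] j [ 0.71  0.18 -0.02  1.63  0.01  1.34 -0.86] w 0.0348 F [-0.55  0.12 -0.08] M [0.015 0.017 0.002]
shift [ 0.1502 -0.2426  0.0463]
rotvec deg [-0.02  0.51 -0.15]
```

View pics/t10.png

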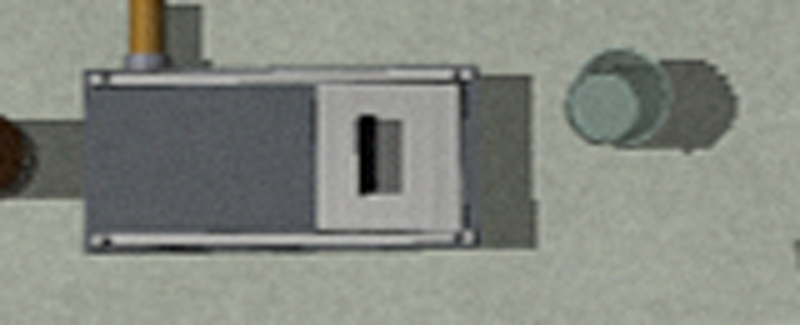

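```bash
python3 - <<'E'
from h import *
a=cv2.imread("pics/top0.png").astype(int);b=cv2.imread("pics/t10f.png").astype(int)
D=np.abs(a-b).max(2)
for n,(x0,y0,x1,y1) in dict(beaker=(302,158,340,182),bottle=(176,170,200,192),rack=(350,188,410,220)).items(): print(n,D[y0:y1,x0:x1].mean().round(2),D[y0:y1,x0:x1].max())
print(read_state()["joint_vel"].round(3))
close_job()
E
```

```text
beaker 7.79 20
bottle 7.48 18
rack 28.95 160
[-0.018 -0.018 -0.023  0.012 -0.004  0.005 -0.008]
the job is handed in; nothing more can be done
```

The valve is closed firmly on its seat, the guard is against a hard stop over the well, and the job is handed in. I could not independently confirm how far the guard counts as having travelled.

- **Valve:** I gripped the knob and turned it about 87° clockwise. The torque stayed near 0.11 N m until contact after about 77°, then climbed to 0.40 N m at the last reading while turning. I turned 1.6° further, about 0.18 rad past contact, where I estimate 0.46 N m. After I let go, the white line on the knob agreed with the turn (about 88°), so the fingers had not slipped.
- **Guard:** I pushed the handle until it stopped moving even at about 13 N, against 2 N of drag. The plate's centre then sat over the well's centre (y = -0.150 m, knob at -0.151 m), and I lifted the fingers clear.
- **Guard check that disagreed:** the pictures show the plate moved only about 107 mm, not 120 mm. I take it that it did not start fully open, because it ended centred on the well at a firm stop. Nothing else confirmed that.
- **Bystanders:** the beaker and bottle look unchanged between the first and last top views. The patch of picture around the rack did change. I put that down to the arm or its shadow, since the arm never came low near the rack, but I did not look closer.

The wrist force stayed below 15 N at every reading, and I handed in at about 30 s of the 69 s allowed.

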